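# Turn the toy cup over and hold it over the price scanner

### The job

The eight-sided wooden toy cup stands mouth down on the counter with its barcode sticker facing up. Turn it over so that it stands mouth up on the counter (you may keep hold of it), then lift it and hold it level and still in the gripper over the middle of the scanner, its base about 80 mm above the glass, so that the sticker can be read from below. Finish while holding it there, and leave the other toys where they are.

Things in the scene. Friction and masses are not known exactly. Their poses are not given: they have to be found in the camera images.
- cup: pale wooden eight-sided open cup, 0.09 kg, rigid: 52 mm across parallel flats, each flat 21 mm wide, 64 mm high, straight sides, 5 mm walls. Origin: centre of the outside of its closed base; z points from base to mouth; x and y are square to flats (a flat every 45 degrees). Starts mouth down (z down, origin 64 mm up), white barcode sticker on its base facing up
- cup_middle (a point): middle of the cup, on its axis, 32 mm from base and from rim, axes as the cup's; the place to grip across two parallel flats. Laid on one of its flats the cup stays put and does not roll
- scanner: flat black checkout scanner fixed to the counter, 150 x 150 mm, 30 mm high; origin under its centre. It and the cup stand one left and one right of the middle of the counter, either way round
- glass (a point): centre of the dark glass window (100 x 100 mm) on top of the scanner, 30 mm above the counter, z axis up
- counter: the counter; its flat top is the work surface at height 0. The middle of it, between cup and scanner (x from 0.42 to 0.65, y from -0.08 to 0.08), starts clear
- round_cup: bystander: another wooden cup of the set, but ROUND: 68 mm across the rim, 65 mm high, also mouth down; origin at the centre of its (now upper) base, z axis down
- mug: bystander: round wooden mug with one side handle, 64 mm across, 60 mm high, mouth up; origin under its centre
- bowl: bystander: round wooden bowl, 110 mm across, 45 mm high, mouth up; origin under its centre
- plate: bystander: round wooden plate, 130 mm across, 16 mm high; origin under its centre
- teapot: bystander: wooden toy teapot with spout and handle, body 96 mm across (about 160 mm over spout and handle), 100 mm high; origin under its centre
- sugar_pot: bystander: small turned darker wooden pot with a knob, 60 mm across, 66 mm high; origin under its centre
- toy_cake: bystander: turned darker wooden toy cake, 68 mm across, 52 mm high; origin under its centre
Things that resemble listed ones, but are neither listed nor needed, are in the scene too. Leave any blue look-alike of the cup alone. There is more than one size of the scanner; the one meant has the size given above.

How it is judged:
By the outcome, as a careful person would: the job done as asked, in the order asked, and still so for the second after the job is handed in, while the arm keeps its last pose, push and grip.
It also fails if it takes over 66 s, if anything falls off the work surface, if the arm or the gripper's body presses on something with over 40 N, if the wrist force passes 120 N, or if a joint passes its speed limit or range.

### The arm

A 6-joint arm with a two-finger parallel gripper is mounted at the origin on the work surface. World frame = base frame: x ahead of the robot, y to its left, z up, the work surface at z = 0. Lengths are in m, angles in rad, forces in N, time in s.
With the tool pointing down it reaches from about 0.35 to 0.875 m from the base axis. Payload 15.5 kg.
Tool frame: the origin (TCP) lies at the very end of the fingers, on their centre line; the grasp point (between the pads) lies 19 mm behind it (manip.tcp_to_grasp is the distance from the TCP to the grasp point, in m); z points along the fingers, y is the line along which they close (so a half turn about z gives the same grasp; the last joint's range is limited). The gripper opens to 85 mm and grips with 20 to 120 N. Pads are 22 mm wide; open, the fingers measure 114 mm over their backs; the gripper's body (76 mm by 85 mm) begins 54 mm behind the grasp point. The pads swing forward as they close: fully open they stand 13 mm farther back than shut.
Start: joints at [-1.26, 0.494, 1.345, -0, 1.302, -0.096], TCP at [0.247, -0.574, 0.231] pointing down, gripper open.
Joint ranges: [-2.91, 2.91], [-0.82, 2.16], [0.22, 2.67], [-1.22, 4.37], [0.12, 2.79], [-3.08, 3.08]. Speed limits (rad/s): [1.89, 1.89, 2.57, 3.01, 3.01, 3.01].

### API

Orientations are given as a rotation vector (axis times angle).
In Python, from rig import manip, read_camera, sign_off gives the robot as it stands. The module is installed in compiled form; this text tells all that it offers. Calls block until the motion is done:
- manip.move_to(position, orientation): joint-space move of the TCP to a pose.
- manip.move_straight(position, frame=None, velocity=0.15): straight line of the TCP; frame=None keeps the orientation; velocity is the mean speed in m/s.
- manip.move_joints(angles): joint-space move.
- manip.grip(opening, squeeze=None): finger opening in m; squeeze is the grip in N (None keeps the last); returns when the fingers have stopped.
- manip.pause(seconds).
- manip.inverse_kinematics(position, orientation): joint angles nearest the present ones, or None.
- manip.get_obs(): the state.
- read_camera(name): name is "side" or "top" or "wrist"; returns a dict with "img" (384x512x3 uint8, red, green, blue), "mtx" (3x3 intrinsics, pixels), "position" and "orientation" of the camera in the world. Camera axes: x right, y down, z forward; pixel columns grow to the right and rows downward; lengths in m; the calibration is good to about 2 mm. A picture is of the moment at which its call begins. There is no depth.
A pose or a line that the arm cannot do raises manip.Unreachable and nothing moves.
- sign_off(): hands the job in; it is judged then, once.
The state is a dict: "time_s": time; "q": joint angles; "joint_velocities": joint speeds; "tau": joint torques, N m; "ee_pos": TCP position; "ee_rot": TCP orientation; "contact_force": force on the tool from outside, world axes, zero at the start; "wrist_torque": the same for the moment, N m; "opening": finger opening in m; "grip_force": force on a finger pad.
Only numpy, scipy, OpenCV 4.12 (cv2) and the standard library are available. Lean on these libraries where they do the work, as an engineer would, in place of code of your own. Each camera call takes 0.05 s, during which the arm holds its last target. There are 200 camera calls.

## Working session

There is one attempt and no reset: what is moved stays moved. The work goes in short steps, each a Python script; the robot and the scene stay as the last script left them, time stands still between calls to the robot, and variables do not carry over. Pictures are saved under pics/ and viewed, at most 10 in all, crops included, and the job is handed in when it is done.

```bash
mkdir -p pics
python3 - <<'E'
from rig import manip, read_camera
import cv2, numpy as np
for n in("top","side"):
    c=read_camera(n); cv2.imwrite(f"pics/{n}0.png",cv2.resize(c["img"][:,:,::-1],(800,600),interpolation=cv2.INTER_CUBIC))
    np.savez(f"{n}0.npz",**c)
    print(n,c["mtx"].round(1).tolist(),np.round(c["position"],3),np.round(c["orientation"],3))
o=manip.get_obs();print(o["time_s"],o["ee_pos"],o["ee_rot"],manip.tcp_to_grasp)
E
```

```text
top [[443.6, 0.0, 250.7], [0.0, 443.6, 187.7], [0.0, 0.0, 1.0]] [ 0.227 -0.007  1.514] [-2.129  2.131 -0.165]
side [[376.8, 0.0, 256.3], [0.0, 376.8, 190.3], [0.0, 0.0, 1.0]] [0.314 0.993 0.755] [-0.165  2.709 -1.412]
0.1 [ 0.24720902 -0.57370499  0.23076731] [-3.07580418e+00 -6.34358621e-01  1.33814182e-04] 0.0187
```

View pics/top0.png

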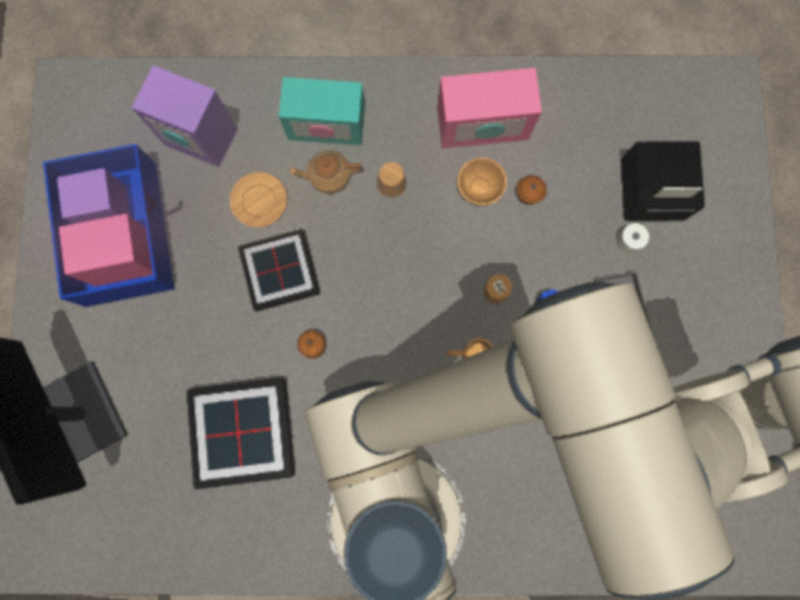

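View pics/side0.png

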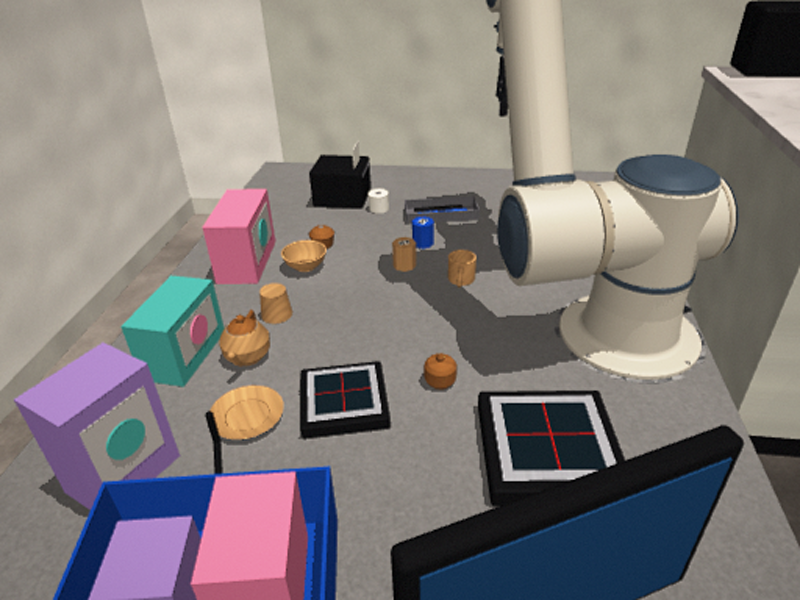

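Top view: the pale brown cup with a sticker on its base is at (498,287), with the blue look-alike at (547,295), mostly hidden. The round cup is at (391,178) and the mug at (475,352). There are two scanners. The small one at (280,268) is about 68 px across, or about 150 mm, which matches. The big one at (240,433) is about 100 px, or about 210 mm, which is too large. In the side view the cup is at (403,254), the blue one at (423,232) and the small scanner at (344,398). Next I'll triangulate and confirm with a crop from the wrist camera.

```bash
cat > h.py <<'E'
import numpy as np, cv2
from scipy.spatial.transform import Rotation as R
def ray(c,px):
    d=np.linalg.solve(c["mtx"],[px[0],px[1],1.]); d=R.from_rotvec(c["orientation"]).as_matrix()@d
    return np.array(c["position"]),d/np.linalg.norm(d)
def onz(c,px,z):
    p,d=ray(c,px); return p+d*(z-p[2])/d[2]
def tri(*obs):
    A=np.zeros((3,3));b=np.zeros(3)
    for c,px in obs:
        p,d=ray(c,px);M=np.eye(3)-np.outer(d,d);A+=M;b+=M@p
    x=np.linalg.solve(A,b)
    return x,[np.linalg.norm(np.cross(x-ray(c,q)[0],ray(c,q)[1])) for c,q in obs]
def tool(yaw,tilt):
    """closing line (tool y) horizontal; tool z = down tilted by tilt toward heading yaw"""
    f=np.array([np.cos(yaw),np.sin(yaw),0]); z=np.array([0,0,-1.])*np.cos(tilt)+f*np.sin(tilt)
    y=np.cross([0,0,1.],f)*-1; x=np.cross(y,z)
    return R.from_matrix(np.c_[x,y,z])
E
python3 - <<'E'
from h import *
T=dict(np.load("top0.npz"));S=dict(np.load("side0.npz"))
k=.64
print("cup",tri((T,(498.5*k,286*k)),(S,(403.5*k,241*k))))
for name,t,s in(("small",(280,269),(344,392)),("big",(239,433),(549,434))):
    print(name,tri((T,np.array(t)*k),(S,np.array(s)*k)))
# scanner corners: largest dark region around the centre
def quad(c,seed,win):
    g=cv2.cvtColor(c["img"],cv2.COLOR_RGB2GRAY); x,y=[int(v*k) for v in seed]
    m=(g>150).astype(np.uint8); m[:y-win]=0;m[y+win:]=0;m[:,:x-win]=0;m[:,x+win:]=0
    cs,_=cv2.findContours(m,cv2.RETR_EXTERNAL,cv2.CHAIN_APPROX_NONE)
    return cv2.minAreaRect(max(cs,key=cv2.contourArea))
for seed,w in (((280,269),30),((239,433),42)):
    r=quad(T,seed,w); P=np.array([onz(T,p,.03) for p in cv2.boxPoints(r)])
    print(r, P.mean(0).round(4), np.linalg.norm(np.roll(P,1,0)-P,axis=1).round(4), P.round(3).tolist())
print("mug",onz(T,(478*k,350*k),.06),"blue",onz(T,(547*k,295*k),.06),"sugar",onz(T,(311*k,343*k),.06))
from rig import manip
z=tri((T,(498.5*k,286*k)),(S,(403.5*k,241*k)))[0]
for yaw in np.radians([-45,-22,0,22,45]):
  for t in (-45,0,45):
    ro=tool(yaw,np.radians(t))
    for nm,p in(("cup",np.array([z[0],z[1],.03])),("mid",np.array([.55,-.03,.03]))):
      q=manip.inverse_kinematics(p+ro.as_matrix()[:,2]*.019,ro.as_rotvec()); print(round(np.degrees(yaw)),t,nm,None if q is None else np.round(q,2))
E
```

```text
cup (array([ 0.48515496, -0.21730587,  0.06718882]), [np.float64(4.046461589263175e-05), np.float64(4.0464615892576174e-05)])
small (array([0.53140933, 0.25463355, 0.0238577 ]), [np.float64(0.0003865525051855428), np.float64(0.00038655250518553237)])
big (array([0.18065885, 0.32824456, 0.03989494]), [np.float64(0.0017533310170967991), np.float64(0.0017533310170968436)])
((177.37306213378906, 171.53460693359375), (34.73149108886719, 36.04707717895508), 74.74488067626953) [0.5331 0.2599 0.03  ] [0.1218 0.1235 0.1221 0.1219] [[0.575, 0.337, 0.03], [0.608, 0.218, 0.03], [0.491, 0.184, 0.03], [0.458, 0.301, 0.03]]
((151.83169555664062, 276.81683349609375), (54.130027770996094, 53.035484313964844), 84.2894058227539) [0.1804 0.3346 0.03  ] [0.1755 0.176  0.1755 0.1725] [[0.259, 0.434, 0.03], [0.276, 0.259, 0.03], [0.102, 0.237, 0.03], [0.085, 0.408, 0.03]]
mug [ 0.35026486 -0.17197158  0.06      ] blue [ 0.46678268 -0.32055473  0.06      ] sugar [0.36539698 0.17875032 0.06      ]
-45 -45 cup [-0.61  1.    1.2   0.13  1.71  1.71]
-45 -45 mid [-0.34  0.99  1.24  0.31  1.64  1.92]
-45 0 cup [-
[... 633 characters left out ...]
 0.7   1.73 -0.    0.72  1.41]
0 45 cup [-0.87  0.88  2.28  2.29  0.8  -1.59]
0 45 mid [-0.27  0.9   2.31  2.88  0.85 -1.6 ]
22 -45 cup [-0.28  0.97  1.32 -0.45  1.53  1.09]
22 -45 mid [-0.01  1.02  1.16 -0.28  1.71  1.25]
22 0 cup [-0.53  0.68  1.77 -0.    0.68  0.65]
22 0 mid [-0.16  0.7   1.73 -0.    0.72  1.02]
22 45 cup [-0.97  0.84  2.1   1.58  0.76 -1.29]
22 45 mid [-0.49  0.87  2.23  2.23  0.75 -1.51]
45 -45 cup [-0.18  0.92  1.49 -0.65  1.31  0.96]
45 -45 mid [ 0.1   0.98  1.28 -0.47  1.54  1.06]
45 0 cup [-0.53  0.68  1.77 -0.    0.68  0.25]
45 0 mid [-0.16  0.7   1.73 -0.    0.72  0.62]
45 45 cup [-0.97  0.84  1.88  1.04  0.94 -1.05]
45 45 mid [-0.59  0.84  2.04  1.5   0.77 -1.19]
```

Run:
```python
from h import *
from rig import manip, read_camera
manip.move_to([.44,-.21,.30],tool(np.pi/2,0).as_rotvec())
c=read_camera("wrist");np.savez("w0.npz",**c);cv2.imwrite("pics/w0.png",cv2.resize(c["img"][:,:,::-1],(800,600),interpolation=cv2.INTER_CUBIC))
c=read_camera("top");np.savez("top1.npz",**c)
P=R.from_rotvec(c["orientation"])
w=dict(np.load("w0.npz"));print(w["position"],w["orientation"],w["mtx"])
uv=R.from_rotvec(w["orientation"]).as_matrix().T@(np.array([.485,-.217,.064])-w["position"]);uv=w["mtx"]@uv;print("expect cup at",(uv/uv[2]/.64)[:2], manip.get_obs()["time_s"], manip.get_obs()["q"])
ok=lambda p,y,t:manip.inverse_kinematics(np.array(p)+tool(y,t).as_matrix()[:,2]*.019,tool(y,t).as_rotvec())
for y in range(60,125,15):
  for nm,p,ts in(("cup",(.485,-.217,.032),(-45,)),("mid",(.53,-.01,.03),(-45,45)),("glass",(.533,.26,.142),(45,))):
    for t in ts:
      q=ok(p,np.radians(y),np.radians(t));print(y,nm,t,None if q is None else np.round(q,2))
```

```text
[ 0.4398926  -0.12990208  0.44180704] [ 2.81893756e+00 -1.08733982e-03 -1.37300319e-03] [[266.19976937   0.         257.57378835]
 [  0.         266.19976937 191.43381951]
 [  0.           0.           1.        ]]
expect cup at [451.50164469 258.99543456] 1.7417 [-5.69496839e-01  2.31395989e-01  1.56939460e+00 -1.04016148e-04
  1.34106219e+00 -5.67566861e-01]
60 cup -45 [-0.14  0.88  1.62 -0.8   1.15  0.92]
60 mid -45 [ 0.19  0.94  1.43 -0.58  1.39  1.  ]
60 mid 45 [-0.58  0.84  1.96  1.2   0.86 -1.11]
60 glass 45 [ 0.02  0.58  2.02  1.49  0.65 -0.76]
75 cup -45 [-0.11  0.86  1.77 -1.01  0.98  0.93]
75 mid -45 [ 0.24  0.9   1.55 -0.72  1.23  0.94]
75 mid 45 [-0.56  0.85  1.81  0.93  1.01 -1.03]
75 glass 45 [-0.03  0.61  1.9   1.18  0.84 -0.69]
90 cup -45 None
90 mid -45 [ 0.28  0.87  1.69 -0.89  1.06  0.93]
90 mid 45 [-0.52  0.88  1.67  0.73  1.17 -1.01]
90 glass 45 [-0.04  0.65  1.76  0.96  1.04 -0.69]
105 cup -45 None
105 mid -45 [ 0.3   0.85  1.84 -1.13  0.9   0.97]
105 mid 45 [-0.46  0.91  1.54  0.58  1.33 -1.05]
105 glass 45 [-0.03  0.7   1.61  0.8   1.24 -0.72]
120 cup -45 [-0.22  0.85  2.19  4.05  0.72  1.46]
120 mid -45 None
120 mid 45 [-0.4   0.94  1.42  0.45  1.47 -1.12]
120 glass 45 [ 0.01  0.76  1.46  0.67  1.42 -0.79]
```

View pics/w0.png

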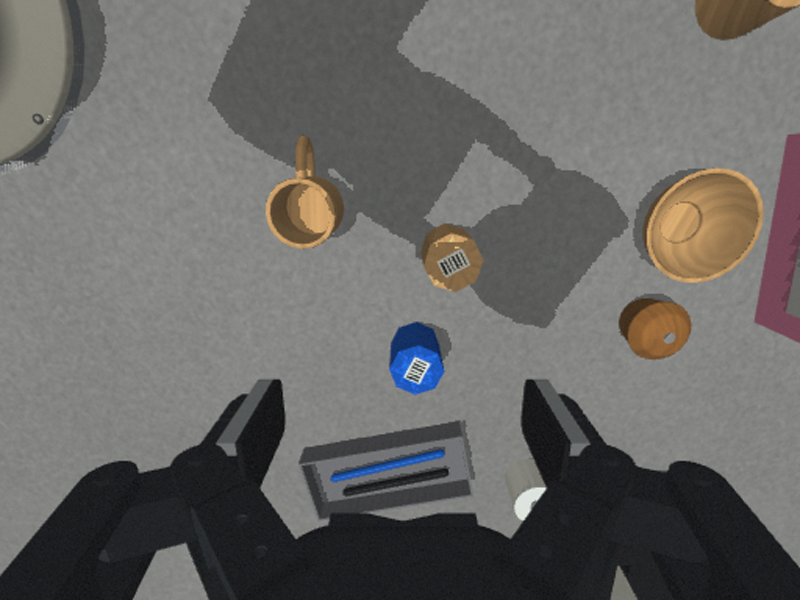

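The wrist view shows the brown octagonal cup with a barcode sticker at (453,263), the blue look-alike at (416,360) and the mug at (304,212). The brown one fits: it is wooden, eight-sided, and has its sticker up. I'll take a closer enlarged crop to confirm and to measure its yaw.

```bash
cat > st.py <<'E'
from h import *
def sticker(c,z=.064,xy=(.485,-.217)):
    """largest pale low-saturation blob near the expected cup: minAreaRect in the plane z -> centre, angle mod 90, sides"""
    hsv=cv2.cvtColor(c["img"],cv2.COLOR_RGB2HSV)
    m=((hsv[...,1]<60)&(hsv[...,2]>150)).astype(np.uint8)
    m=cv2.morphologyEx(m,cv2.MORPH_CLOSE,np.ones((7,7)))
    cs,_=cv2.findContours(m,cv2.RETR_EXTERNAL,cv2.CHAIN_APPROX_NONE)
    best=None
    for q in cs:
        if cv2.contourArea(q)<20: continue
        P=np.array([onz(c,p,z)[:2] for p in q[:,0]],np.float32)
        r=cv2.minAreaRect(P); d=np.hypot(r[0][0]-xy[0],r[0][1]-xy[1])
        if best is None or d<best[0]: best=(d,r,cv2.minAreaRect(q)[0])
    return best
E
python3 - <<'E'
from st import *
from rig import manip, read_camera
manip.move_straight([.485,-.31,.24],tool(np.pi/2,0).as_rotvec())
c=read_camera("wrist");np.savez("w1.npz",**c)
w0=dict(np.load("w0.npz"))
b0=sticker(w0);b1=sticker(c);print(b0,b1)
print("tri",tri((w0,b0[2]),(c,b1[2])))
uv=c["mtx"]@(R.from_rotvec(c["orientation"]).as_matrix().T@(np.array([.485,-.217,.064])-c["position"]));u,v=(uv/uv[2])[:2].astype(int);print(u,v)
h=60;u0=max(0,u-h);v0=max(0,v-h);print(u0,v0)
cv2.imwrite("pics/w1c.png",cv2.resize(c["img"][v0:v+h,u0:u+h,::-1],(600,600),interpolation=cv2.INTER_CUBIC))
E
```

```text
(np.float64(0.0034460903930050558), ((0.48643773794174194, -0.22013184428215027), (0.025689952075481415, 0.01678146794438362), 27.722558975219727), (289.9000244140625, 167.80001831054688)) (np.float64(0.0038488794346620728), ((0.48662543296813965, -0.22048881649971008), (0.02587062492966652, 0.018039530143141747), 30.25118064880371), (259.58428955078125, 94.63484954833984))
tri (array([ 0.48669521, -0.22031294,  0.06271606]), [np.float64(6.750931189573872e-05), np.float64(6.750931189564829e-05)])
258 91
198 31
```

View pics/w1c.png

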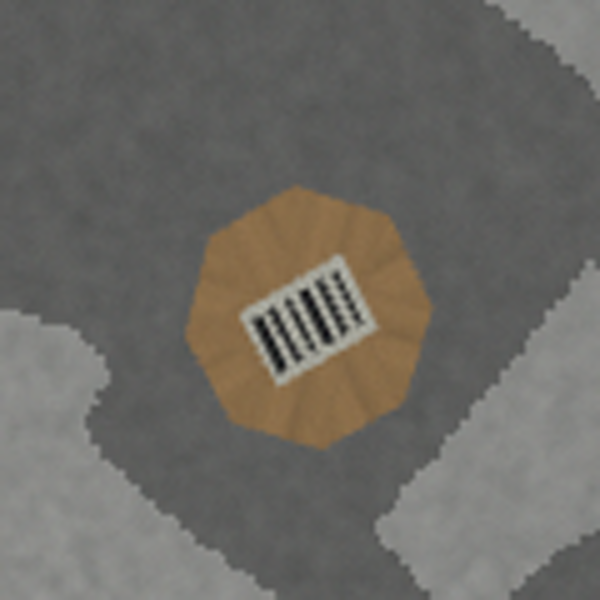

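The crop shows the wooden octagon, with its sticker centred at about (309,320) and the sticker's long edge parallel to the flats. The flat normals are at about 29° mod 45°, so I'll use a tool heading of 74°. The sticker measures 63 mm high from two wrist views, which agrees with 64 mm. The tool will flip the cup in two 90° steps, tilting from -40° to +50° each time.

```bash
cat >> h.py <<'E'
YAW=np.radians(74); A=np.radians(-40); B=np.radians(50)
def tcp(g,t,back=0.):
    ro=tool(YAW,t); return np.array(g)+ro.as_matrix()[:,2]*(.0187-back), ro.as_rotvec()
def lower(manip,g,t,z_from,z_to,limit=4.,v=.03,step=.0015):
    """descend with the grasp point at g's xy until upward contact force; returns grasp z"""
    manip.pause(.3); f0=manip.get_obs()["contact_force"][2]; z=z_from
    while z>z_to:
        z-=step; manip.move_straight(tcp((g[0],g[1],z),t)[0],velocity=v)
        f=manip.get_obs()["contact_force"][2]-f0
        if f>limit: break
    print("contact z",round(z,4),"f",round(f,1)); return z
E
python3 - <<'E'
from h import *
from rig import manip, read_camera
g=(.4866,-.2204,.032)
for gg,t,b in((g,A,.12),(g,A,0),((g[0],g[1],.18),A,0),((.53,-.02,.18),B,0),((.53,-.02,.026),B,0),((.53,-.02,.03),A,.1),((.533,.26,.142),B,0)):
    q=manip.inverse_kinematics(*tcp(gg,t,b));print(None if q is None else np.round(q,2))
manip.move_to(*tcp(g,A,.13)); manip.grip(.085)
manip.move_straight(tcp(g,A)[0],velocity=.15)
o=manip.get_obs();print(o["contact_force"],o["time_s"])
manip.grip(.0,40);o=manip.get_obs();print(o["opening"],o["grip_force"],o["contact_force"],o["time_s"])
manip.move_straight(tcp((g[0],g[1],.18),A)[0],velocity=.15)
c=read_camera("side");np.savez("side1.npz",**c);o=manip.get_obs();print(o["opening"],o["grip_force"],o["time_s"])
cv2.imwrite("pics/s1.png",cv2.resize(c["img"][60:260,180:446,::-1],(798,600),interpolation=cv2.INTER_CUBIC))
E
```

```text
[-0.02  0.68  1.68 -0.76  1.13  0.72]
[-0.16  0.82  1.76 -0.93  0.92  0.85]
[-0.16  0.57  1.7  -0.79  1.13  0.57]
[-0.61  0.62  1.77  0.86  1.27 -0.82]
[-0.61  0.9   1.8   0.97  1.08 -1.1 ]
[ 0.28  0.78  1.47 -0.59  1.36  0.83]
[-0.07  0.64  1.94  1.3   0.89 -0.84]
[-1.02933625  0.31072243 -0.11638355] 5.3
0.05160510738081421 41.36630207482085 [0.91660992 4.02683649 6.31788422] 5.7
0.05159185528454523 41.70279187304914 6.8833
```

View pics/s1.png

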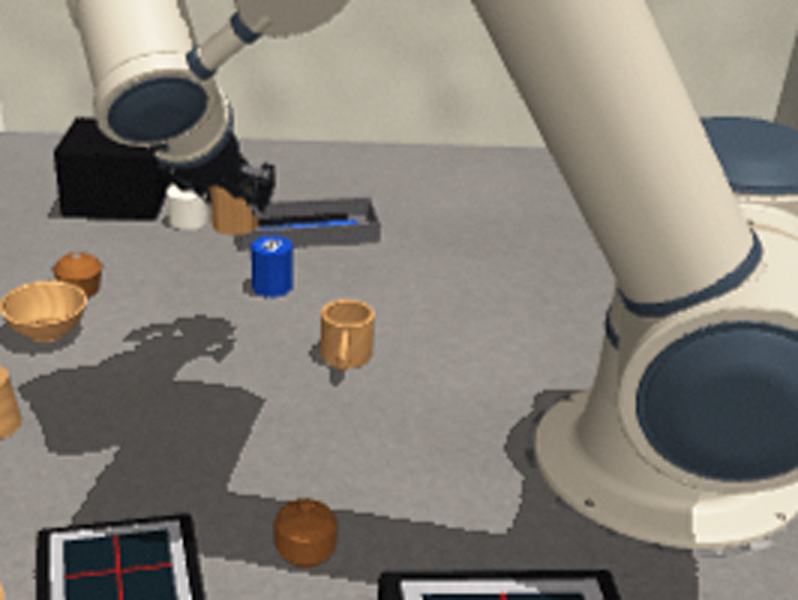

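The side crop shows the cup in the gripper at (233,210) and its old spot empty, with a 51.6 mm opening, so it is held across the flats. Next I'll lay it down.

Run:
```python
from h import *
from rig import manip, read_camera
m=(.53,-.02)
manip.move_to(*tcp((*m,.18),B))
manip.move_straight(tcp((*m,.045),B)[0],velocity=.12)
z=lower(manip,m,B,.045,.018)
manip.grip(.085); o=manip.get_obs();print(o["contact_force"],o["time_s"])
manip.move_straight(tcp((*m,z),B,.12)[0],velocity=.2)
manip.move_straight(tcp((*m,z+.10),B,.12)[0],velocity=.25)
manip.move_to(*tcp((*m,.03),A,.15))
for n in("top","wrist"):
    c=read_camera(n);np.savez(f"{n}2.npz",**c)
    uv=c["mtx"]@(R.from_rotvec(c["orientation"]).as_matrix().T@(np.array([*m,.026])-c["position"]));u,v=(uv/uv[2])[:2].astype(int);print(n,u,v)
    h=60 if n=="wrist" else 40;u0,v0=max(0,u-h),max(0,v-h);print(u0,v0)
    cv2.imwrite(f"pics/{n}2.png",cv2.resize(c["img"][v0:v+h,u0:u+h,::-1],(400,400),interpolation=cv2.INTER_CUBIC))
cv2.imwrite("pics/both2.png",np.hstack([cv2.imread("pics/top2.png"),cv2.imread("pics/wrist2.png")]))
print(manip.get_obs()["time_s"])
```

```text
contact z 0.0255 f 9.8
[0.42750588 0.39181756 0.14224272] 13.6583
top 259 172
219 132
wrist 257 179
197 119
16.6583
```

View pics/both2.png

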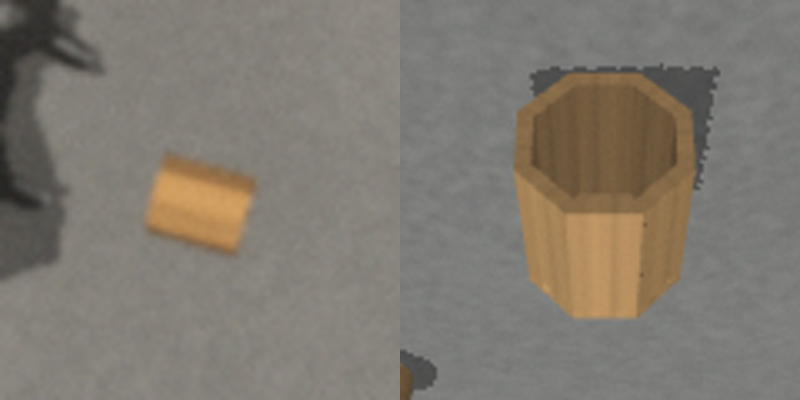

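The cup lies on a flat with its mouth toward +y, on the left in the top crop, centred near (200,205), and is lined up with the tool. I'll measure it by mask from the top view, regrip and make the second turn.

Run:
```python
from h import *
from rig import manip, read_camera
m=np.array([.53,-.02])
c=dict(np.load("top2.npz"));hsv=cv2.cvtColor(c["img"],cv2.COLOR_RGB2HSV)
k=((hsv[...,1]>90)&(hsv[...,2]>70)).astype(np.uint8);w=np.zeros_like(k);w[150:195,238:282]=1
cs,_=cv2.findContours(k*w,cv2.RETR_EXTERNAL,cv2.CHAIN_APPROX_NONE);q=max(cs,key=cv2.contourArea)
P=np.array([onz(c,p,.037)[:2] for p in q[:,0]],np.float32);r=cv2.minAreaRect(P);print(r)
f=np.array([np.cos(YAW),np.sin(YAW)]); d=float((np.array(r[0])-m)@f); print("along-axis offset",d, "across",float((np.array(r[0])-m)@[-f[1],f[0]]))
if abs(d)>.008: raise SystemExit
g=(m[0]+f[0]*d,m[1]+f[1]*d,.026)
manip.move_straight(tcp(g,A)[0],velocity=.15)
manip.grip(0,40);o=manip.get_obs();print(o["opening"],o["grip_force"],o["contact_force"],o["time_s"])
manip.move_straight(tcp((*g[:2],.15),A)[0],velocity=.15)
manip.move_to(*tcp((*m,.15),B))
manip.move_straight(tcp((*m,.05),B)[0],velocity=.12)
z=lower(manip,m,B,.05,.022,limit=3)
open("z.txt","w").write(str(z))
for n in("side","top"):
    c=read_camera(n);np.savez(f"{n}3.npz",**c)
    uv=c["mtx"]@(R.from_rotvec(c["orientation"]).as_matrix().T@(np.array([*m,.03])-c["position"]));u,v=(uv/uv[2])[:2].astype(int);h=50
    cv2.imwrite(f"pics/{n}3.png",cv2.resize(c["img"][v-h:v+h,u-h:u+h,::-1],(400,400),interpolation=cv2.INTER_CUBIC))
cv2.imwrite("pics/both3.png",np.hstack([cv2.imread("pics/side3.png"),cv2.imread("pics/top3.png")]))
o=manip.get_obs();print(o["opening"],o["contact_force"],o["time_s"])
```

```text
((0.5275012850761414, -0.016918092966079712), (0.0657297819852829, 0.05400337278842926), 72.7830810546875)
along-axis offset 0.0022737800075975727 across 0.003251407651078371
0.05164143006213155 41.831940079027845 [-0.31803552  3.44137038  4.961175  ] 18.225
contact z 0.0335 f 18.0
0.05146857328315465 [-4.01509296 -5.45439952 15.68893518] 24.8417
```

View pics/both3.png

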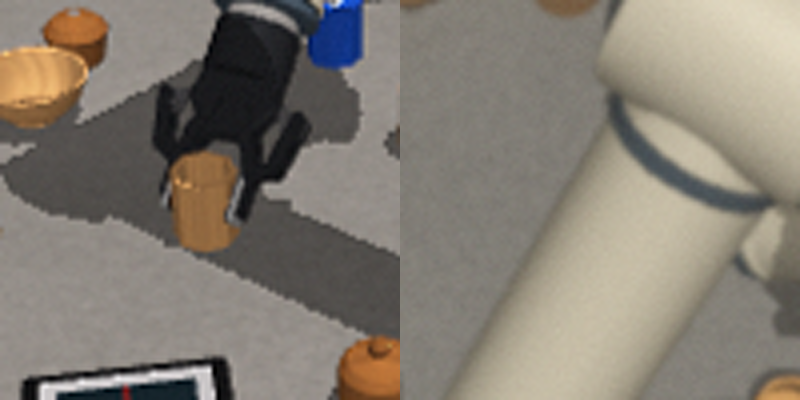

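The cup stands mouth up on the counter, in the gripper, at (205,200) in the left crop. I'll release it briefly so it stands flat, regrip and locate the glass cross by a red mask in both views. Then I'll lift by 110 mm and carry it over.

Run:
```python
from h import *
from rig import manip, read_camera
def cross(c,box):
    I=c["img"].astype(int);u0,v0,u1,v1=box
    m=np.zeros(I.shape[:2],bool);m[v0:v1,u0:u1]=True
    m&=(I[...,0]>I[...,1]+40)&(I[...,0]>I[...,2]+40)&(I[...,0]>70)
    v,u=np.nonzero(m);P=np.c_[u,v].astype(float)
    # split in the two bars: RANSAC-free, refine two lines from the extents
    ext=[P[P[:,0].argmin()],P[P[:,0].argmax()],P[P[:,1].argmin()],P[P[:,1].argmax()]]
    L=[]
    for a,b in((ext[0],ext[1]),(ext[2],ext[3])):
        n=np.array([-(b-a)[1],(b-a)[0]])/np.linalg.norm(b-a);Q=P[abs((P-a)@n)<2]
        vx,vy,x,y=cv2.fitLine(Q.astype(np.float32),cv2.DIST_HUBER,0,.01,.01).ravel();L.append((np.array([x,y]),np.array([vx,vy])))
    s=np.linalg.solve(np.c_[L[0][1],-L[1][1]],L[1][0]-L[0][0]);return L[0][0]+s[0]*L[0][1]
T=dict(np.load("top0.npz"));S=dict(np.load("side0.npz"))
ct=cross(T,(160,155,199,190));cs=cross(S,(200,238,240,265));print(ct,cs,onz(T,ct,.03),onz(S,cs,.03))
x,e=tri((T,ct),(S,cs));print("glass",x,e)
G=(onz(T,ct,.03)[:2]+onz(S,cs,.03)[:2])/2
np.save("G.npy",G)
z=float(open("z.txt").read());m=(.53,-.02)
manip.grip(.07);manip.pause(.5);manip.grip(0,40);manip.pause(.2)
o=manip.get_obs();print(o["opening"],o["contact_force"],o["time_s"],o["ee_pos"]-tcp((*m,z),B)[0])
manip.move_straight(tcp((*m,z+.13),B)[0],velocity=.12)
manip.move_straight(tcp((*G,z+.13),B)[0],velocity=.12)
manip.move_straight(tcp((*G,z+.110),B)[0],velocity=.06)
manip.pause(.5)
for n in("side","top"):
    c=read_camera(n);np.savez(f"{n}4.npz",**c)
    uv=c["mtx"]@(R.from_rotvec(c["orientation"]).as_matrix().T@(np.array([*G,.10])-c["position"]));u,v=(uv/uv[2])[:2].astype(int);h=65;print(u-h,v-h)
    cv2.imwrite(f"pics/{n}4.png",cv2.resize(c["img"][v-h:v+h,u-h:u+h,::-1],(400,400),interpolation=cv2.INTER_CUBIC))
cv2.imwrite("pics/both4.png",np.hstack([cv2.imread("pics/side4.png"),cv2.imread("pics/top4.png")]))
o=manip.get_obs();print(o["opening"],o["contact_force"],o["time_s"])
```

```text
[177.42592 171.49765] [218.93677 249.91211] [0.5328735  0.25973794 0.03      ] [0.53334735 0.25753144 0.03      ]
glass [0.53263926 0.25942286 0.03184599] [np.float64(0.0001431186909608178), np.float64(0.00014311869096076568)]
0.05168746047335401 [-1.87740422 -1.80759247  5.59905684] 26.1667 [ 7.00636367e-05 -5.24829591e-05  1.11225397e-04]
151 165
109 102
0.05142511271585194 [ 0.47627965 -1.04538058 -1.06801078] 30.9583
```

View pics/both4.png

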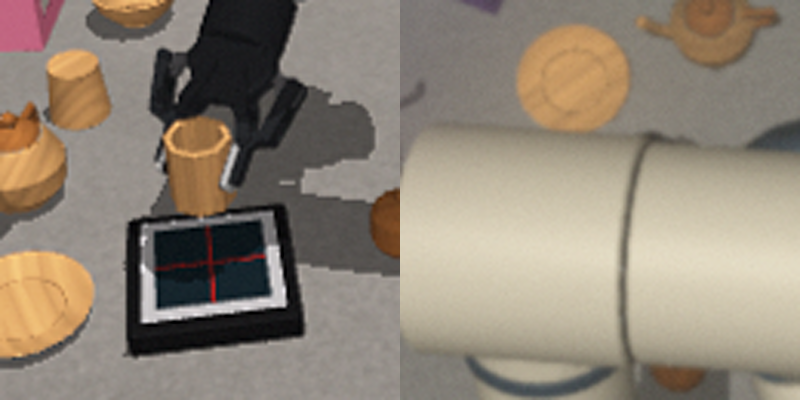

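The cup hangs upright over the scanner, mouth up, with its body at (200,165) in the left crop. I'll do one numeric check of its position and height before handing in.

Run:
```python
from h import *
c=dict(np.load("side4.npz"));G=np.load("G.npy")
hsv=cv2.cvtColor(c["img"],cv2.COLOR_RGB2HSV);k=((hsv[...,1]>90)&(hsv[...,2]>60)&(hsv[...,0]<25)).astype(np.uint8)
w=np.zeros_like(k);w[198:240,198:236]=1
cs,_=cv2.findContours(k*w,cv2.RETR_EXTERNAL,cv2.CHAIN_APPROX_NONE);q=max(cs,key=cv2.contourArea)[:,0]
a=np.arange(8)*np.pi/4+np.radians(29+22.5);r=.026/np.cos(np.pi/8)
def proj(p):
    uv=(R.from_rotvec(c["orientation"]).as_matrix().T@(p-c["position"]).T);uv=c["mtx"]@uv;return (uv[:2]/uv[2]).T
pr=np.vstack([proj(np.c_[G[0]+r*np.cos(a),G[1]+r*np.sin(a),np.full(8,z)]) for z in(.11,.174)])
print("seen",q.min(0),q.max(0)+1,"predicted",pr.min(0),pr.max(0))
```

```text
seen [204 202] [228 236] predicted [203.3424209  202.10056632] [227.17233049 235.17064558]
```

Run:
```python
from rig import manip, sign_off
o=manip.get_obs();print(o["opening"],abs(o["joint_velocities"]).max(),o["time_s"]);print(sign_off())
```

```text
0.05142511271585194 0.0018714317318519955 30.9583
the job is handed in; nothing more can be done
None
```

I turned the cup over, stood it mouth up on the counter, then lifted it; it was handed in at 31 s of the 66 s, held level and still over the middle of the scanner with its base about 80 mm above the glass (a side-view check agreed to about 1 px).

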